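# Dose two latch balls into the kit tray with the drop cup

## Robot

A 6-joint arm with a two-finger parallel gripper is mounted at the origin on a cart in front of the work surface, level with it; the furniture and walls round the work are solid. World frame = base frame: x ahead of the robot, y to its left, z up, the work surface at z = 0. Lengths are in m, angles in rad, forces in N, time in s.
With the tool pointing down it reaches from about 0.25 to 0.775 m from the base axis. Payload 4 kg.
Tool frame: the origin (TCP) lies at the very end of the fingers, on their centre line; the grasp point (between the pads) lies 19 mm behind it; z points along the fingers, y is the line along which they close (so a half turn about z gives the same grasp; the last joint's range is limited). The gripper opens to 94 mm and grips with 3 to 60 N. Pads are 16 mm wide; open, the fingers measure 119 mm over their backs; the gripper's body (75 mm by 177 mm) begins 78 mm behind the grasp point.
Start: joints at [-1.437, 0.087, 1.371, -0, 1.684, -0.103], TCP at [0.129, -0.535, 0.206] pointing down, gripper open.
Joint ranges: [-3.1, 3.1], [-0.76, 2.03], [0.27, 2.55], [-1.08, 4.22], [0.17, 2.65], [-2.57, 2.57]. Speed limits (rad/s): [2.79, 2.79, 3.14, 3.14, 3.14, 3.14].

## Interface

Orientations are given as [roll, pitch, yaw] about the fixed x, y, z axes, in that order (R = Rz(yaw) Ry(pitch) Rx(roll)).
In Python, from bench import robot gives the robot as it stands. The module is installed in compiled form; this text tells all that it offers.
- The arm moves only by the tool move_arm, never from a script. Its argument "deltas" is one flat list of numbers, 7 for each row, row after row: the turn, a rotation vector about the tool's x, y, z in rad, then the shift along the tool's x, y, z in cm, then the closure, from -1 (fully open) to 1 (shut). A call has 1 to 8 rows; each row is the pose to reach, as a shift and turn from the pose commanded when the call began, along the tool's axes at that moment; what a row does not reach only later rows make up. A row lasts 1/10 s, in which the tool goes at most 50 mm and 8.59 degrees, less where a joint would pass 70% of its speed; a pose out of reach is approached as far as the arm can. A call with a gripper value outside its range is refused whole. The fingers move at their own pace and stop on an object; the grip force is fixed at half the most. Time passes only in rows, so rows that repeat a pose let the fingers close. It gives the time, the measured TCP pose, the force, the opening and the grip force at its end, in the units of the state.
- robot.get_obs(): the state, without advancing time (a new reading comes with each control period).
- robot.snapshot(name): name is "scene" or "side" or "wrist"; returns a dict with "image" (480x640x3 uint8, red, green, blue), "depth" (480x640 float32, m along the optical axis (not along the pixel's ray), 0 where there is no reading), "fov_y" (degrees; the focal length in pixels is half the picture's height over the tangent of half this angle, whatever the lens; pixels are square), "cx", "cy" (the principal point, pixels), "origin" and "orientation" of the camera in the world; the wrist camera has in their place "T_tool_cam" (4x4, takes a point from camera to tool coordinates, whose origin is the TCP and whose axes are the flange's). Camera axes: x right, y up, looking along -z (the intrinsics and any distortion apply to the point x, -y, -z); pixel columns grow to the right and rows downward; lengths in m; the calibration is good to about 2 mm. A picture is of the moment at which its call begins: read the wrist's pose just before it.
- robot.close_job(): hands the job in; it is judged then, once.
The state is a dict: "time": time; "joint_positions": joint angles; "qvel": joint speeds; "joint_torque": joint torques, N m; "tool_pos": TCP position; "ee_rot": TCP orientation; "wrist_force": force on the tool from outside, world axes, zero at the start; "wrist_torque": the same for the moment, N m; "width": finger opening in m; "finger_force": force on a finger pad.
Only numpy, scipy, OpenCV 4.12 (cv2) and the standard library are available. Lean on these libraries where they do the work, as an engineer would, in place of code of your own. Each camera call takes 0.05 s, during which the arm holds its last target. There are 200 camera calls.

## Task

Two steel balls for the test jig's latch wait in the small drop cup. Pick the cup up by its grip blade, keep it upright, and hold it in the undivided metal tray with its release tab over one of the tray's walls, pressing the tab down on the top of that wall until the hinged bottom swings open and both balls drop into the tray. Then stand the empty cup upright on the bench beside the tray and let go.

Things in the scene. Friction and masses are not known exactly. Their poses are not given: they have to be found in the camera images.
- cup_grip (a point): Centre of the drop cup's grip blade, 94 mm above its foot. The cup: white plastic, 40 x 40 mm, 60 mm high, 0.2 kg, open on top, standing on the bench. Blade: upright plate over the mouth on two posts, 12 mm thick along x, 40 mm long along y, 78 to 110 mm above the foot; pinch it from above, fingers closing along x. x points level to the release tab, z up.
- tab_press (a point): Point under the steel release tab, 13 mm past the hinge: with the cup shut, 35 mm from its centre in the cup's +x and 10 mm above its foot; moves with the tab. The tab is 24 mm wide and spans 22 (hinge) to 54 mm from the centre; it is the bottom flap carried on past the hinge. Pushed up from below (cup lowered over a wall's top edge) it swings the 39 mm flap down.
- flap (a joint): Hinged bottom of the cup: 0 shut, up to 1.45 rad open. A spring holds it shut (0.03 N m; 0.045 N m at 1.2 rad: some 3 to 5 N on the tab 10 mm from the hinge) and shuts it again. A wall edge 13 mm from the hinge opens it about 1.1 rad when the cup is lowered 25 mm past first touch, less if farther out; the balls roll out by 0.5 rad.
- tray_mid (a point): Centre of the inner floor (6 mm above the bench) of the undivided aluminium tray, fixed to the bench: square, 118 mm outside, 110 mm inside, all four walls 4 mm thick, tops 70 mm above the bench. x and y at right angles to the walls, z up. Any wall may press the tab. A like tray with a dividing wall across its middle stands elsewhere and is not wanted.
- ball_1_center (a point): Bright steel ball, 14 mm in diameter, 12 g, lying loose on the closed bottom of the drop cup at the start; this is its centre.
- ball_2_center (a point): Bright steel ball, 14 mm in diameter, 12 g, lying loose on the closed bottom of the drop cup at the start; this is its centre.

How it is judged:
By the outcome, as a careful person would: the job done as asked, in the order asked, and still so for the second after the job is handed in, with the robot touching nothing.
It also fails if it takes over 40 s, if anything falls off the work surface, if the arm or the gripper's body presses on something with over 40 N, if the wrist force passes 120 N, or if a joint passes its speed limit or range.

## Working session

There is one attempt and no reset: what is moved stays moved. The work goes in short steps, Python scripts to look and compute and a tool call to move; the robot and the scene stay as the last step left them, time stands still between calls to the robot, and variables do not carry over. Pictures are saved under pics/ and viewed, at most 10 in all, crops included, and the job is handed in when it is done.

Besides the shell and the picture viewer there is one more tool, called after "Call:" as name(argument=value, ...), one argument or row to a line, values as JSON. move_arm: Moves the arm, as the interface text tells. Its arguments: {"type":"object","properties":{"deltas":{"type":"array","items":{"type":"number"}}},"required":["deltas"]}

```bash
mkdir -p pics
cat > h.py <<'E'
import numpy as np, cv2
from bench import robot
from scipy.spatial.transform import Rotation as R
def snap(n):
    o=robot.get_obs(); s=robot.snapshot(n)
    if n=="wrist":
        T=np.eye(4);T[:3,:3]=R.from_euler('xyz',o['ee_rot']).as_matrix();T[:3,3]=o['tool_pos'];T=T@s['T_tool_cam']
    else:
        T=np.eye(4);q=np.array(s['orientation'],float)
        T[:3,:3]=q if q.shape==(3,3) else R.from_euler('xyz',q).as_matrix() ;T[:3,3]=s['origin']
    s['T']=T; s['f']=240/np.tan(np.radians(s['fov_y'])/2); return s
def cloud(s):
    v,u=np.mgrid[:480,:640]; d=s['depth']
    P=np.stack([(u-s['cx'])/s['f']*d,-(v-s['cy'])/s['f']*d,-d],-1)
    W=P@s['T'][:3,:3].T+s['T'][:3,3]; W[d==0]=np.nan; return W
def save(s,n): cv2.imwrite('pics/'+n+'.png',s['image'][:,:,::-1])
E
python3 - <<'E'
from h import *
for n in ("scene","side","wrist"):
    s=snap(n); save(s,n+'0'); np.savez(n+'0.npz',W=cloud(s),img=s['image'])
    print(n,s['orientation'] if n!='wrist' else s['T'],s['T'][:3,3],s['f'],[k for k in s])
print(robot.get_obs())
E
```

```text
scene [ 1.0722283  -0.00488136 -2.70715599] [0.06804909 0.67021803 0.60325214] 537.9824639475394 ['image', 'depth', 'fov_y', 'cx', 'cy', 'origin', 'orientation', 'T', 'f']
side [ 0.84216176  0.01760179 -0.16615498] [ 0.33952285 -0.94499524  0.77668461] 492.0318595031249 ['image', 'depth', 'fov_y', 'cx', 'cy', 'origin', 'orientation', 'T', 'f']
wrist [[ 0.23485381  0.93923963  0.25034496  0.20121631]
 [-0.9720275   0.22759141  0.05800594 -0.51608639]
 [-0.00249489 -0.2569651   0.96641746  0.38297975]
 [ 0.          0.          0.          1.        ]] [ 0.20121631 -0.51608639  0.38297975] 371.7426511626637 ['image', 'depth', 'fov_y', 'cx', 'cy', 'T_tool_cam', 'T', 'f']
{'time': 0.15, 'joint_positions': array([-1.43710770e+00,  8.78123090e-02,  1.37188523e+00, -1.21681966e-05,
        1.68360093e+00, -1.03081345e-01]), 'qvel': array([-4.14719093e-04, -2.58683313e-03, -5.03362819e-03,  7.42384065e-04,
       -1.49827573e-04,  3.26823557e-05]), 'joint_torque': array([ 2.07085373e-03, -3.40643406e+01, -3.02793109e+01,  7.19294557e-02,
        3.05340579e-02, -1.16949091e-04]), 'tool_pos': array([ 0.12895578, -0.5342407 ,  0.20456935]), 'ee_rot': array([-3.13989464e+00, -1.63498210e-04,  2.36768473e-01]), 'wrist_force': array([0.48897915, 1.01439223, 0.29412703]), 'wrist_torque': array([-0.01581145, -0.01465367, -0.02137675]), 'finger_force': 0.0, 'width': 0.09397599891736207}
```

View pics/scene0.png

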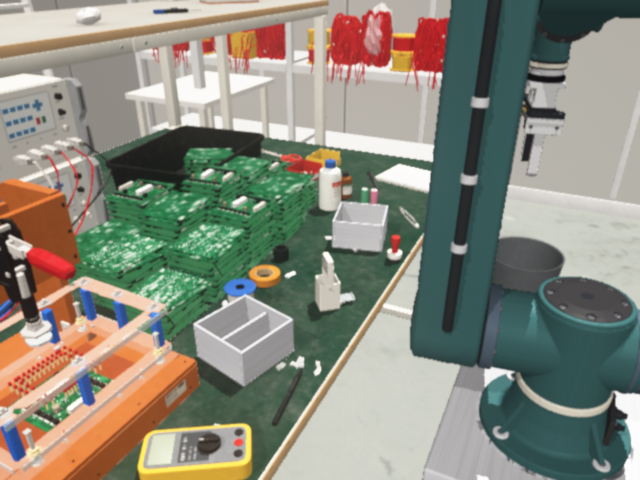

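View pics/side0.png

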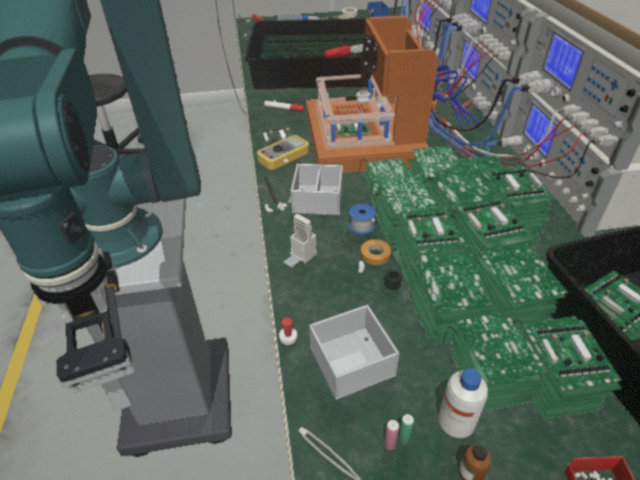

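The scene view shows the divided tray at (245,335), the cup at (327,285) with its tab at (346,298), and the undivided tray at (360,225). In the side view the cup is at (302,240), its tab at (292,262), and the undivided tray at (353,350).

Run:
```python
from h import *
def rect(P):
    r=cv2.minAreaRect((P[:,:2]*1000).astype(np.float32)); return np.round(r[0],1),np.round(r[1],1),round(r[2],1)
for n,tr,cu in (("side",(295,300,410,405),(280,205,320,275)),("scene",(322,195,395,255),(308,245,360,315))):
    W=np.load(n+'0.npz')['W']; img=np.load(n+'0.npz')['img']
    def sub(b): return W[b[1]:b[3],b[0]:b[2]].reshape(-1,3), img[b[1]:b[3],b[0]:b[2]].reshape(-1,3)
    P,_=sub(tr); m=(P[:,2]>.062)&(P[:,2]<.078); print(n,'tray top',m.sum(),rect(P[m]))
    P,c=sub(cu); 
    for lo,hi in ((.082,.115),(.05,.068),(.02,.05)):
        m=(P[:,2]>lo)&(P[:,2]<hi); print(' cup',lo,m.sum(),P[m].max(0).round(3),P[m].min(0).round(3),rect(P[m]))
    m=(P[:,2]>.004)&(P[:,2]<.016)&(c.min(1)>90); print(' tab',m.sum(),P[m].mean(0),rect(P[m]))
    p=np.nanmedian(W[::,:][(abs(W[...,0]-.4)<.05)&(abs(W[...,1])<.02)][:,2]); print(p)
```

```text
side tray top 964 (array([ 473.5, -436.2]), array([119.7, 120.7]), 13.2)
 cup 0.082 225 [ 0.444 -0.126  0.114] [ 0.411 -0.159  0.082] (array([ 427.5, -142.9]), array([16.6, 39.9]), 34.9)
 cup 0.05 197 [ 0.455 -0.117  0.068] [ 0.4  -0.17  0.05] (array([ 428.1, -141.6]), array([43.6, 41.5]), 40.0)
 cup 0.02 406 [0.488 0.019 0.05 ] [ 0.4   -0.171  0.02 ] (array([435.3, -78. ]), array([185.9,  67.3]), 77.0)
 tab 352 [ 0.42561894 -0.08248132  0.01024262] (array([433.6, -71.4]), array([230.5,  96.2]), 85.7)
0.00558687158756388
scene tray top 521 (array([ 456.6, -421.9]), array([146.7, 161.3]), 13.6)
 cup 0.082 213 [ 0.447 -0.12   0.113] [ 0.411 -0.157  0.083] (array([ 428.9, -140.1]), array([12.4, 44.9]), 40.7)
 cup 0.05 270 [ 0.457 -0.111  0.068] [ 0.401 -0.166  0.05 ] (array([ 427.6, -139.3]), array([40.7, 45.5]), 40.2)
 cup 0.02 356 [ 0.457 -0.111  0.05 ] [ 0.401 -0.163  0.02 ] (array([ 428.8, -140.3]), array([40.6, 44.6]), 40.0)
 tab 376 [ 0.43716558 -0.21565984  0.00959307] (array([ 456.6, -245.5]), array([ 90.6, 274.1]), 18.9)
0.003850281931555566
```

Call:
move_arm(
  deltas=[0,0,-0.14,3.1,-2.5,0,-1,0,0,-0.28,6.2,-5,0,-1,0,0,-0.42,9.3,-7.5,0,-1,0,0,-0.56,12.4,-10,0,-1,0,0,-0.7,15.5,-12.5,0,-1,0,0,-0.84,18.6,-15,0,-1,0,0,-0.98,21.7,-17.5,0,-1,0,0,-1.12,24.8,-20,0,-1],
)

```text
time: 0.95
tool_pos: [0.3238, -0.2805, 0.2053]
ee_rot: [3.142, -0.0, 1.362]
wrist_force: [0.8, -1.2, -0.4]
width: 0.0941
finger_force: 0.0
```

```bash
cat >> h.py <<'E'
def go(p,yaw):
    o=robot.get_obs(); M=R.from_euler('xyz',o['ee_rot'])
    G=R.from_euler('xyz',[np.pi,0,np.radians(yaw)])
    print('t',o['time'],'tcp',o['tool_pos'].round(4),np.degrees(o['ee_rot']).round(2),'F',o['wrist_force'].round(1),'w',round(o['width'],4),o['finger_force'])
    print('rotvec',(M.inv()*G).as_rotvec().round(3),'cm',(M.inv().apply(np.array(p)-o['tool_pos'])*100).round(2))
E
python3 -c "
from h import *
go([.428,-.141,.17],130)"
```

```text
t 0.95 tcp [ 0.3238 -0.2805  0.2053] [180.    -0.    78.05] F [ 0.8 -1.2 -0.4] w 0.0941 0.0
rotvec [ 0.    -0.    -0.907] cm [15.81  7.31  3.53]
```

Call:
move_arm(
  deltas=[0,0,-0.13,2.3,1.05,0.5,-1,0,0,-0.26,4.6,2.1,1,-1,0,0,-0.39,6.9,3.2,1.5,-1,0,0,-0.52,9.2,4.2,2,-1,0,0,-0.65,11.5,5.3,2.6,-1,0,0,-0.78,13.8,6.4,3.1,-1,0,0,-0.907,15.8,7.3,3.5,-1,0,0,-0.907,15.8,7.3,3.5,-1],
)

```text
time: 1.75
tool_pos: [0.4284, -0.1412, 0.1694]
ee_rot: [-3.141, -0.002, 2.268]
wrist_force: [0.0, -0.3, -0.3]
width: 0.0939
finger_force: 0.0
```

Run:
```python
from h import *
s=snap('wrist'); save(s,'wrist1'); W=cloud(s); np.savez('wrist1.npz',W=W)
go([.428,-.141,.075],130)
P=W.reshape(-1,3); near=np.hypot(P[:,0]-.428,P[:,1]+.141)<.08
def rect(P):
    r=cv2.minAreaRect((P[:,:2]*1000).astype(np.float32)); return np.round(r[0],1),np.round(r[1],1),round(r[2],1)
for lo,hi in ((.1,.118),(.082,.1),(.05,.068)):
    m=near&(P[:,2]>lo)&(P[:,2]<hi); print(lo,m.sum(),rect(P[m]) if m.sum()>5 else '', np.median(P[m],0))
```

```text
t 1.8 tcp [ 0.428  -0.1424  0.1698] [-1.7994e+02 -7.0000e-02  1.2975e+02] F [-0.2  0.5  0.1] w 0.0942 0.0
rotvec [-0.001 -0.001 -0.004] cm [0.09 0.1  9.48]
0.1 1023 (array([ 427.4, -139.7]), array([11.8, 39.4]), 39.7) [ 0.42655481 -0.13877648  0.10890198]
0.082 98 (array([ 415.6, -125.7]), array([11.8,  2.8]), 40.0) [ 0.41508369 -0.12466915  0.09313729]
0.05 794 (array([ 426.8, -139.2]), array([39.9, 41.4]), 40.1) [ 0.42417152 -0.13651347  0.05881367]
```

View pics/wrist1.png

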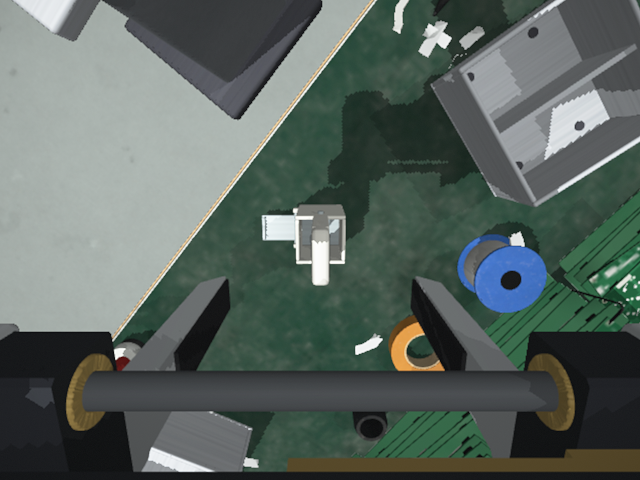

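The wrist view shows the cup at (320,235), tab to the left at (278,228), so the tab points towards the robot (cup x at about 220°). Blade is centred between the fingers.

Call:
move_arm(
  deltas=[0,0,0,0.25,0.13,3,-1,0,0,0,0.25,0.13,6,-1,0,0,0,0.25,0.13,8.5,-1,0,0,0,0.25,0.13,9.4,-1,0,0,0,0.25,0.13,9.4,-1,0,0,0,0.25,0.13,9.4,1,0,0,0,0.25,0.13,9.4,1,0,0,0,0.25,0.13,9.4,1],
)

```text
time: 2.6
tool_pos: [0.4284, -0.141, 0.078]
ee_rot: [3.14, 0.003, 2.264]
wrist_force: [0.7, 0.0, 0.4]
width: 0.0735
finger_force: 0.0
```

```bash
python3 -c "
from h import *
go([.428,-.141,.175],130)"
```

```text
t 2.6 tcp [ 0.4284 -0.141   0.078 ] [1.7994e+02 1.5000e-01 1.2969e+02] F [0.7 0.  0.4] w 0.0735 0.0
rotvec [ 0.001  0.003 -0.005] cm [-0.   -0.02 -9.7 ]
```

Call:
move_arm(
  deltas=[0,0,0,0,0,0.1,1,0,0,0,0,0,0.1,1,0,0,0,0,0,0.1,1,0,0,0,0,0,0.1,1,0,0,0,0,0,0.1,1,0,0,0,0,0,0.1,1,0,0,0,0,0,0.1,1,0,0,0,0,0,0.1,1],
)

```text
time: 3.4
tool_pos: [0.4275, -0.1404, 0.0754]
ee_rot: [-3.142, 0.0, 2.264]
wrist_force: [-0.1, -0.7, -0.0]
width: 0.012
finger_force: 30.0
```

Call:
move_arm(
  deltas=[0,0,0,0,0,0,1,0,0,0,0,0,0,1,0,0,0,0,0,0,1],
)

```text
time: 3.7
tool_pos: [0.4275, -0.1404, 0.0754]
ee_rot: [-3.142, 0.0, 2.264]
wrist_force: [0.2, 0.3, -0.7]
width: 0.0118
finger_force: 30.0
```

Call:
move_arm(
  deltas=[0,0,0,0,0,-1,1,0,0,0,0,0,-3,1,0,0,0,0,0,-5.5,1,0,0,0.02,-0.6,-0.4,-8,1,0,0,0.06,-2,-1.4,-10,1,0,0,0.11,-4.2,-3,-11.5,1,0,0,0.16,-6.8,-4.8,-12.5,1,0,0,0.21,-9.4,-6.6,-12.5,1],
)

```text
time: 4.5
tool_pos: [0.4375, -0.2564, 0.2031]
ee_rot: [3.14, 0.004, 2.052]
wrist_force: [0.8, -0.1, -2.9]
width: 0.0117
finger_force: 30.0
```

Call:
move_arm(
  deltas=[0,0,0.05,-2.7,-1.3,0,1,0,0,0.1,-5.4,-2.6,0,1,0,0,0.15,-8.1,-3.9,0,1,0,0,0.2,-10.8,-5.2,0,1,0,0,0.23,-13.2,-6.3,0,1,0,0,0.25,-14.4,-6.9,0,1,0,0,0.25,-14.8,-7.1,0,1,0,0,0.25,-14.8,-7.1,0,1],
)

```text
time: 5.3
tool_pos: [0.4425, -0.4186, 0.2003]
ee_rot: [-3.141, -0.001, 1.804]
wrist_force: [-0.0, 0.2, -2.0]
width: 0.0114
finger_force: 30.0
```

Run:
```python
from h import *
def rect(P):
    r=cv2.minAreaRect((P[:,:2]*1000).astype(np.float32)); return np.round(r[0],1),np.round(r[1],1),round(r[2],1)
go([.4521,-.4413,.20],103.3)
for n in('wrist','side'):
    s=snap(n); save(s,n+'2'); W=cloud(s); P=W.reshape(-1,3)
    m=(abs(P[:,2]-.07)<.006)&(np.hypot(P[:,0]-.4735,P[:,1]+.436)<.09)
    print(n,m.sum(),rect(P[m]) if m.sum()>5 else '')
```

```text
t 5.3 tcp [ 0.4425 -0.4186  0.2003] [-1.7999e+02 -7.0000e-02  1.0336e+02] F [-0.   0.2 -2. ] w 0.0114 29.99729722738266
rotvec [-0.    -0.001  0.001] cm [-2.43  0.41  0.03]
wrist 1954 (array([ 473.5, -435.6]), array([118.2, 118.5]), 13.3)
side 751 (array([ 473.6, -436. ]), array([118.9, 120.6]), 13.6)
```

View pics/wrist2.png

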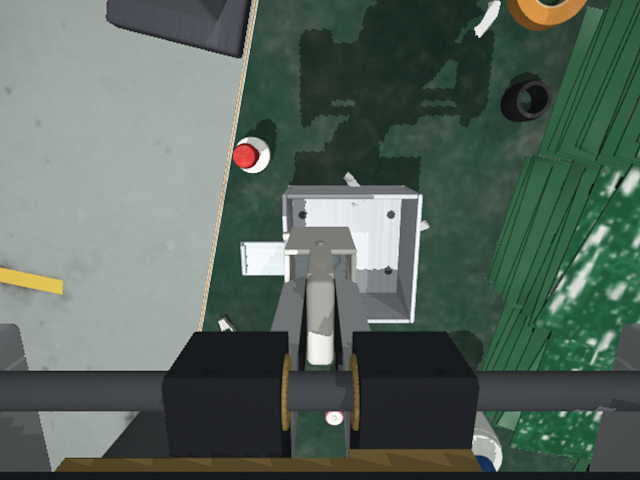

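View pics/side2.png

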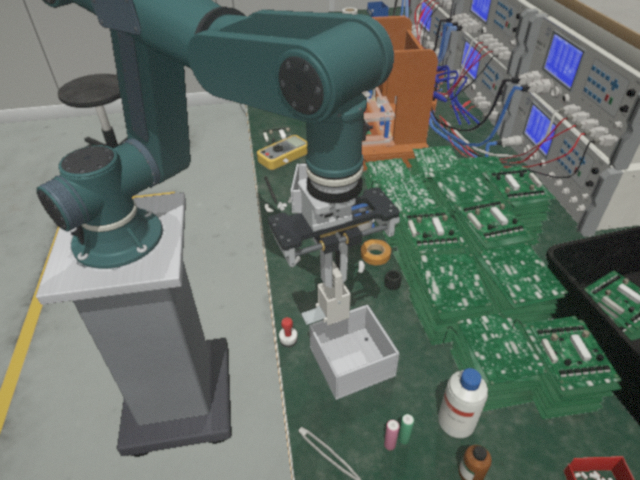

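Wrist and side views agree: cup upright at (320,250) / (333,300), tab reaching over the tray's near wall. Tray centre is (0.4735, -0.436), turned 13.3°.

Call:
move_arm(
  deltas=[0,0,0,-1.2,0.2,0,1,0,0,0,-2.4,0.4,0,1,0,0,0,-2.4,0.4,1.5,1,0,0,0,-2.4,0.4,3.5,1,0,0,0,-2.4,0.4,5,1,0,0,0,-2.4,0.4,6,1,0,0,0,-2.4,0.4,6.8,1,0,0,0,-2.4,0.4,7.2,1],
)

```text
time: 6.2
tool_pos: [0.4521, -0.441, 0.1284]
ee_rot: [3.141, -0.0, 1.804]
wrist_force: [0.0, 0.5, 0.4]
width: 0.0119
finger_force: 30.0
```

Call:
move_arm(
  deltas=[0,0,0,0,0,0.3,1,0,0,0,0,0,0.6,1,0,0,0,0,0,0.9,1,0,0,0,0,0,1.2,1,0,0,0,0,0,1.5,1,0,0,0,0,0,1.8,1,0,0,0,0,0,1.8,1,0,0,0,0,0,1.8,1],
)

```text
time: 7.0
tool_pos: [0.4521, -0.4411, 0.1098]
ee_rot: [3.141, -0.001, 1.804]
wrist_force: [2.4, -0.2, -2.1]
width: 0.0115
finger_force: 30.0
```

Run:
```python
from h import *
go([.4521,-.4413,.11],103.3)
s=snap('side'); c=s['image'][260:420,260:440]; 
cv2.imwrite('pics/side3.png',cv2.resize(c,None,fx=3.3,fy=3.3,interpolation=cv2.INTER_CUBIC)[:,:,::-1])
```

```text
t 7.0 tcp [ 0.4521 -0.4411  0.1098] [ 1.7999e+02 -6.0000e-02  1.0336e+02] F [ 2.4 -0.2 -2.1] w 0.0115 29.996950328350067
rotvec [ 0.    -0.001  0.001] cm [-0.02 -0.01 -0.02]
```

View pics/side3.png

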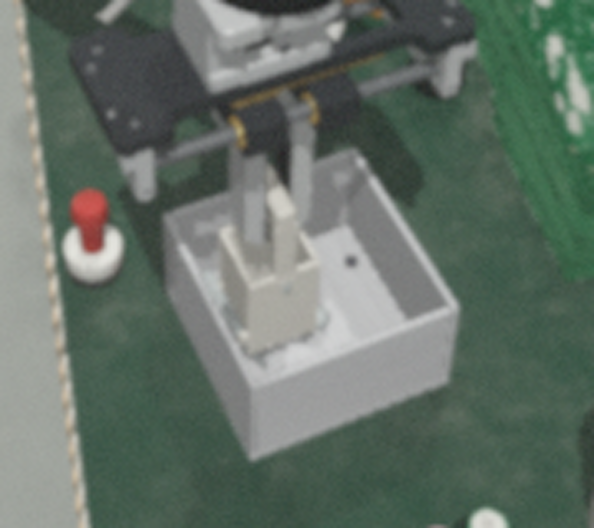

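The crop shows the cup low in the tray at (270,290); the balls are hidden behind it. The sideways force of 2.4 N fits a steeply tilted tab. I'll wait briefly, raise the cup and look.

Call:
move_arm(
  deltas=[0,0,0,0,0,0.2,1,0,0,0,0,0,0.2,1,0,0,0,0,0,0.2,1,0,0,0,0,0,-1,1,0,0,0,0,0,-3,1,0,0,0,0,0,-6,1,0,0,0,0,0,-9,1,0,0,0,0,0,-9,1],
)

```text
time: 7.85
tool_pos: [0.4532, -0.4436, 0.2074]
ee_rot: [3.138, 0.01, 1.803]
wrist_force: [-0.7, -0.9, -1.4]
width: 0.0117
finger_force: 30.0
```

Run:
```python
from h import *
go([.46,-.29,.20],103.3)
s=snap('side'); c=s['image'][260:420,260:440]
t=[cv2.resize(c,(400,356),interpolation=cv2.INTER_CUBIC)]
s=snap('wrist'); c=s['image'][150:350,220:440]; t.append(cv2.resize(c,(392,356)))
cv2.imwrite('pics/c4.png',np.hstack(t)[:,:,::-1])
W=cloud(snap('side'))
m=(W[...,2]>.012)&(W[...,2]<.15)&(abs(W[...,0]-.445)<.09)&(W[...,1]>-.355)&(W[...,1]<-.22)
print('obstacles in place zone',m.sum(),W[m][:,:3].min(0) if m.any() else '',W[m].max(0) if m.any() else '')
```

```text
t 7.85 tcp [ 0.4532 -0.4436  0.2074] [179.77   0.59 103.32] F [-0.7 -0.9 -1.4] w 0.0117 29.99745547771454
rotvec [0.004 0.01  0.   ] cm [14.79  4.2   0.6 ]
obstacles in place zone 0
```

View pics/c4.png

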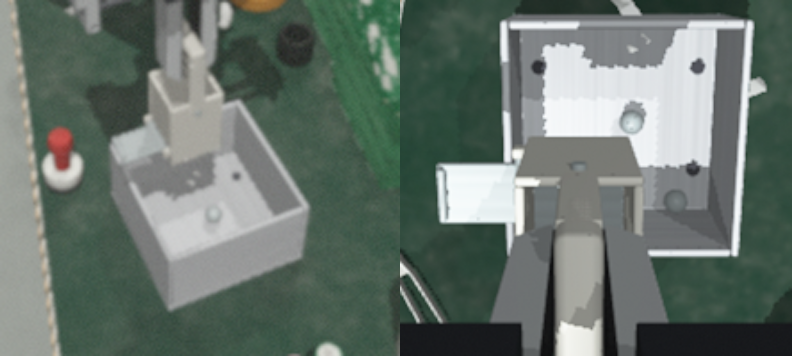

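Both balls lie on the tray floor (wrist half: (630,120) and (675,200)), the flap is shut and the cup is level. The spot beside the tray is clear.

Call:
move_arm(
  deltas=[0,0,0,1.5,0.4,0,1,0,0,0,4.5,1.3,0,1,0,0,0,8,2.4,0,1,0,0,0,11.5,3.4,0,1,0,0,0,13.5,4,0,1,0,0,0,14.5,4.3,1,1,0,0,0,14.5,4.3,3,1,0,0,0,14.5,4.3,5.5,1],
)

```text
time: 8.8
tool_pos: [0.4603, -0.2897, 0.1442]
ee_rot: [-3.142, 0.001, 1.805]
wrist_force: [0.2, -0.9, -1.6]
width: 0.0119
finger_force: 30.0
```

Call:
move_arm(
  deltas=[0,0,0,0,0,2.5,1,0,0,0,0,0,4.2,1,0,0,0,0,0,5.5,1,0,0,0,0,0,6.2,1,0,0,0,0,0,6.6,1,0,0,0,0,0,6.8,1,0,0,0,0,0,6.9,1,0,0,0,0,0,6.9,1],
)

```text
time: 9.6
tool_pos: [0.4608, -0.2907, 0.0772]
ee_rot: [3.141, 0.001, 1.804]
wrist_force: [-0.2, -0.3, -2.3]
width: 0.012
finger_force: 30.0
```

```bash
python3 -c "
from h import *
go([.46,-.29,.0754],103.3)"
```

```text
t 9.6 tcp [ 0.4608 -0.2907  0.0772] [1.7995e+02 7.0000e-02 1.0335e+02] F [-0.2 -0.3 -2.3] w 0.012 29.997320473194122
rotvec [0.001 0.001 0.001] cm [ 0.09 -0.06  0.18]
```

Call:
move_arm(
  deltas=[0,0,0,0,0,0.1,1,0,0,0,0,0,0.15,1,0,0,0,0,0,0.2,1,0,0,0,0,0,0.2,1],
)

```text
time: 10.0
tool_pos: [0.4607, -0.2906, 0.0754]
ee_rot: [3.141, 0.001, 1.804]
wrist_force: [0.2, 0.1, 2.4]
width: 0.0119
finger_force: 30.0
```

On the bench (force changed sign). Release: fingers open about 94 mm, in clear space above the tab.

Call:
move_arm(
  deltas=[0,0,0,0,0,0,-1,0,0,0,0,0,0,-1,0,0,0,0,0,0,-1,0,0,0,0,0,0,-1,0,0,0,0,0,0,-1,0,0,0,0,0,0,-1,0,0,0,0,0,0,-1,0,0,0,0,0,0,-1],
)

```text
time: 10.8
tool_pos: [0.4604, -0.2904, 0.0744]
ee_rot: [-3.142, 0.0, 1.804]
wrist_force: [-0.1, 0.7, -0.1]
width: 0.0721
finger_force: 0.0
```

Call:
move_arm(
  deltas=[0,0,0,0,0,-1,-1,0,0,0,0,0,-3,-1,0,0,0,0,0,-6,-1,0,0,0,0,0,-9,-1,0,0,0,0,0,-12,-1,0,0,0,0,0,-14,-1,0,0,0,0,0,-14,-1,0,0,0,0,0,-14,-1],
)

```text
time: 11.6
tool_pos: [0.4605, -0.2904, 0.2147]
ee_rot: [3.141, 0.001, 1.804]
wrist_force: [0.3, -0.2, -0.6]
width: 0.0938
finger_force: 0.0
```

Run:
```python
from h import *
go([.46,-.29,.2],103.3)
t=[]
s=snap('side'); t.append(cv2.resize(s['image'][240:420,250:450],(396,356),interpolation=cv2.INTER_CUBIC))
W=cloud(s)
s=snap('wrist'); t.append(cv2.resize(s['image'],(404,303))); t[-1]=cv2.copyMakeBorder(t[-1],0,53,0,0,0)
cv2.imwrite('pics/c5.png',np.hstack(t)[:,:,::-1])
P=cloud(s).reshape(-1,3); m=(np.hypot(P[:,0]-.46,P[:,1]+.29)<.04)&(P[:,2]>.1)&(P[:,2]<.12)
print(m.sum(),np.median(P[m],0))
```

```text
t 11.6 tcp [ 0.4605 -0.2904  0.2147] [1.7997e+02 4.0000e-02 1.0335e+02] F [ 0.3 -0.2 -0.6] w 0.0938 0.0
rotvec [0.    0.001 0.001] cm [ 0.05 -0.04  1.47]
770 [ 0.45988776 -0.28900924  0.10887207]
```

View pics/c5.png

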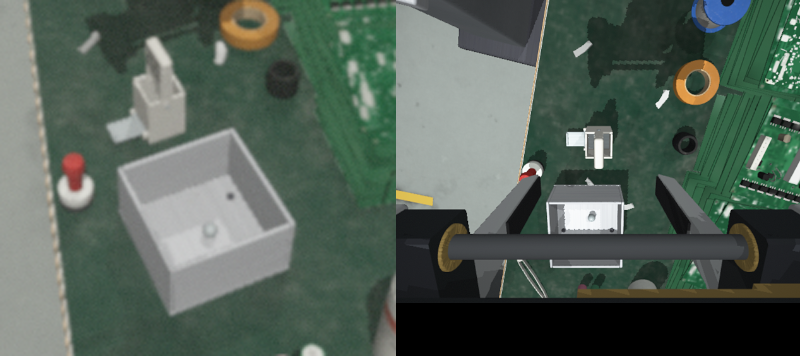

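The cup stands upright beside the tray at (160,105) in the left half, and one ball shows at (210,230). The near wall may hide the other, so I'll look from above.

Call:
move_arm(
  deltas=[0,0,0,-2,-0.2,0,-1,0,0,0,-5,-0.5,0,-1,0,0,0,-8,-0.8,0,-1,0,0,0,-11,-1,0,-1,0,0,0,-13,-1.2,0,-1,0,0,0,-14,-1.2,0,-1,0,0,0,-14,-1.2,0,-1],
)

```text
time: 12.4
tool_pos: [0.4806, -0.4297, 0.2122]
ee_rot: [-3.14, -0.003, 1.803]
wrist_force: [0.1, 0.4, -0.1]
width: 0.0939
finger_force: 0.0
```

Run:
```python
from h import *
s=snap('wrist'); save(s,'w6')
```

```text
(no output)
```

View pics/w6.png

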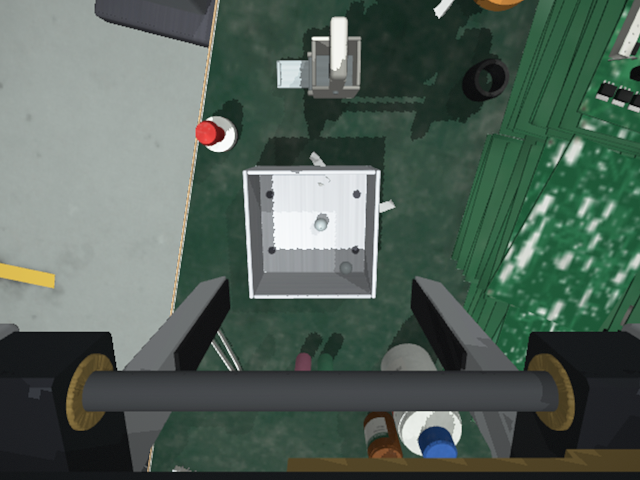

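Both balls are in the tray, at (320,223) and (346,268), and the cup is upright and empty at (335,65). Nothing touches the robot.

```bash
python3 -c "
from bench import robot
print(robot.close_job())"
```

```text
the job is handed in; nothing more can be done
None
```

Both balls are in the undivided tray, the empty cup is standing upright on the bench beside it, the gripper has let go, and I handed the job in at about 12.5 s; no verdict came back.

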